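# Stack the long coupon on the balance

### The arm

A 6-joint arm with a two-finger parallel gripper is mounted at the origin on the work surface. World frame = base frame: x ahead of the robot, y to its left, z up, the work surface at z = 0. Lengths are in m, angles in rad, forces in N, time in s.
With the tool pointing down it reaches from about 0.35 to 0.775 m from the base axis. Payload 5.5 kg.
Tool frame: the origin (TCP) lies where the fingers leave the gripper's body, on its centre line; the fingertips stand 73 mm ahead of it and the grasp point (between the pads) lies 54 mm ahead of it; z points along the fingers, y is the direction in which the jaws open and shut (so a half turn about z gives the same grasp; the last joint's range is limited). The gripper opens to 85 mm and grips with 20 to 120 N. Pads are 22 mm wide; open, the fingers measure 114 mm over their backs; the gripper's body (76 mm by 85 mm) begins 54 mm behind the grasp point. The pads swing forward as they close: fully open they stand 13 mm farther back than shut.
Start: joints at [1.201, 0.313, 0.046, 1.304, 0, 1.431], TCP at [0.131, 0.56, 0.304] pointing down, gripper open.
Joint ranges: [-2.76, 2.76], [-0.86, 1.69], [-1.03, 1.26], [-2.2, 2.34], [-1.47, 1.5], [-3.14, 3.14]. Speed limits (rad/s): [2.57, 2.57, 3.14, 3.14, 3.14, 3.14].

### API

Orientations are given as a unit quaternion [w, x, y, z].
In Python, from workcell import env, read_camera, job, cut_out gives the robot as it stands.
- The arm moves only by the tool servo_tool, never from a script. Its argument "deltas" is a list of rows, each an object of numbers: "dx", "dy", "dz": the shift along the world's x, y, z in mm; "rx", "ry", "rz": the turn, a rotation vector about the world's x, y, z in rad; "fingers": the closure, from -1 (fully open) to 1 (shut). A call has 1 to 8 rows; each row shifts and turns the commanded pose from where the row before left it; what a row does not reach is not made up. A row lasts 1/10 s, in which the tool goes at most 50 mm and 8.59 degrees, less where a joint would pass 70% of its speed; a pose out of reach is approached as far as the arm can. A call is refused whole if a number of a shift passes 50 or a number of a turn 0.15, either way. A call with a gripper value outside its range is refused whole. The fingers move at their own pace and stop on an object; "newtons" is the grip in N (left out, the last holds). Time passes only in rows, so rows that do not move let the fingers close. It gives the time, the measured TCP pose, the force and the opening at its end, in the units of the state.
- env.get_state(): the state, without advancing time (a new reading comes with each control period).
- read_camera(name): name is "scene" or "side" or "wrist"; returns a dict with "img" (384x512x3 uint8, red, green, blue), "intrinsics" (3x3 intrinsics, pixels), "extrinsics" (4x4, takes a point from camera to world coordinates); the wrist camera has in their place "hand_eye" (4x4, takes a point from camera to tool coordinates, whose origin is the TCP and whose axes are the flange's). Camera axes: x right, y down, z forward; pixel columns grow to the right and rows downward; lengths in m; the calibration is good to about 2 mm. The wrist camera is an equidistant fisheye: a pixel r from the principal point sees the ray r / f radians off the axis. A picture is of the moment at which its call begins: read the wrist's pose just before it. There is no depth.
- job.hand_in(): hands the job in, once; it reports no verdict.
Trained networks look in the newest picture that a camera, given by its name, has taken for a name from the list of things; names that differ only in an ending like _2 or _b are one class to them, and where a whole thing is asked for, a point or a joint stands for the part that bears it (a point fixed in the world has none). Each returns a list of dicts, best first, with "confidence" (0 to 1); they miss things now and then, are a little off and sometimes report something else, mostly with a low value. They report only what shows in the picture. A call takes as long as a camera call.
- cut_out(target, camera): "region" (384x512 bool, what is visible of it) and "extent" ([left, top, right, bottom] in pixels, round what is visible of it).
The state is a dict: "clock": time; "joint_pos": joint angles; "qvel": joint speeds; "tau": joint torques, N m; "tcp_pos": TCP position; "orientation": TCP orientation; "wrist_force": force on the tool from outside, world axes, zero at the start; "ft_torque": the same for the moment, N m; "finger_gap": finger opening in m.
Only numpy, scipy, OpenCV 4.12 (cv2) and the standard library are available. Lean on these libraries where they do the work, as an engineer would, in place of code of your own. Each camera call takes 0.05 s, during which the arm holds its last target. There are 200 camera calls.

### The job

Weigh the two long metal coupons together: slide the long wide coupon along its lane in the drying rack until its end sticks out over the rack's front edge, take it by that end, and lay it gently, centred and lengthwise, on top of the narrow coupon that lies on the stand of the balance. Leave the short square coupon in the rack and the narrow coupon where they are, and let go.

Things in the scene. Friction and masses are not known exactly. Their poses are not given: they have to be found in the camera images.
- coupon: The coupon to move: plain flat aluminium plate, 100 mm long (x), 60 mm wide (y), 6 mm thick, 0.1 kg. Origin: centre of its underside, z up. It starts flat in either lane of the rack, lengthwise, its front end 10 to 55 mm behind the rack's front edge. It slides easily when pushed at its rear end or dragged from its top, and tips off if over half its length sticks out.
- narrow_coupon: The lower coupon: loose flat aluminium plate, 100 mm long (x), 40 mm wide (y), 6 mm thick. Origin: centre of its underside, z up, about 93 mm above the bench. It lies centred on a fixed black stand (90 x 36 mm, 24 mm high) on the steel pan (130 x 130 mm) of a white balance, so the pan is 24 mm below its underside. Nothing on the balance stands higher than this coupon.
- short_coupon: A bystander to leave alone: a flat square aluminium plate, 60 x 60 mm, 6 mm thick, loose in the rack's other lane. Origin at the centre of its underside, z up.
- rack: Fixed grey and white drying rack, 210 mm long (its x), 158 mm wide (its y). Origin: centre of its footprint on the bench. Front edge at its x = -105 mm, on the robot's side, nothing in front of it. The flat deck, 60 mm up and 12 mm thick, has two lanes along x, 66 mm wide, centred at y = +38 and -38 mm, open at both ends, between rails 5 mm high. 55 to 100 mm of lane is empty behind the coupon.

How it is judged:
On the way:
1. the long wide coupon lies flat on the rack with its front end at least 15 mm out over the rack's front edge (x of coupon in the frame of rack between -0.112 and -0.07 m and z of coupon in the frame of rack between 0.057 and 0.063 m and angle between coupon's own z axis and vertical below 0.1 rad), for 0.1 s.
At the end, for the whole second after the job is handed in: The long wide coupon lies flat and at rest on the narrow coupon, their centres within 15 mm, their long sides parallel within 0.2 rad (11 degrees, either way round); the narrow coupon is still flat on its stand and the short coupon in its lane, each within 15 mm of where it began (horizontal distance between coupon and narrow_coupon below 0.015 m and angle between the x axis of coupon and the x axis of narrow_coupon, either way round below 0.2 rad and z of coupon in the frame of narrow_coupon between 0.004 and 0.009 m and angle between each of coupon, narrow_coupon's own z axis and vertical below 0.08 rad and linear speed of coupon below 0.02 m/s and distance of each of narrow_coupon, short_coupon from where it was at the start of the episode below 0.015 m); the robot touches nothing.
It fails at once if the coupon is dropped or pressed hard (over 40 N) onto the narrow coupon (contact force between coupon and narrow_coupon above 40 N).
It also fails if it takes over 56 s, if anything falls off the work surface, if the arm or the gripper's body presses on something with over 40 N, if the wrist force passes 120 N, or if a joint passes its speed limit or range.

## Working session

There is one attempt and no reset: what is moved stays moved. The work goes in short steps, Python scripts to look and compute and a tool call to move; the robot and the scene stay as the last step left them, time stands still between calls to the robot, and variables do not carry over. Pictures are saved under pics/ and viewed, about 8 in all and at most 12, crops included, and the job is handed in when it is done.

Besides the shell and the picture viewer there is one more tool, called after "Emit:" as a command line: name --argument value ..., lists and objects as JSON in quotes. servo_tool: Moves the arm, as the interface text tells. Its arguments: {"type":"object","properties":{"deltas":{"type":"array"},"newtons":{"type":"number"}},"required":["deltas"]}

```bash
ls; mkdir -p pics; cat > look.py <<'E'
import numpy as np, cv2, sys
from workcell import env, read_camera, job, cut_out
E
python3 - <<'E'
from look import *
s=env.get_state(); print(s['clock'],s['tcp_pos'],s['orientation'],s['finger_gap'])
ims=[]
for c in ('scene','side'):
    d=read_camera(c); im=d['img'][:,:,::-1].copy(); 
    print(c,d['intrinsics'].tolist(),np.round(d['extrinsics'],4).tolist())
    for t,col in (('coupon',(0,0,255)),('narrow_coupon',(0,255,0)),('short_coupon',(255,0,0)),('rack',(0,255,255))):
        for r in cut_out(t,c)[:2]:
            print(t,r['confidence'],r['extent'])
            cs,_=cv2.findContours(r['region'].astype(np.uint8),0,2)
            if r['confidence']>.3: cv2.drawContours(im,cs,-1,col,1)
    cv2.imwrite(f'pics/{c}0.png',im)
E
```

```text
pics
0.0 [0.13084895 0.55954273 0.30301389] [-2.35652046e-04  1.14661142e-01  9.93404255e-01 -8.68109505e-04] 0.08569053085585975
scene [[420.4709773755142, 0.0, 249.18085304222717], [0.0, 420.4709773755142, 190.5922589532015], [0.0, 0.0, 1.0]] [[-0.7693, 0.36, -0.5279, 1.021], [0.6389, 0.437, -0.6331, 0.5215], [0.0028, -0.8242, -0.5662, 0.5684], [0.0, 0.0, 0.0, 1.0]]
coupon 0.66 [168.8, 151.7, 217.5, 173.3]
narrow_coupon 0.67 [291.9, 227.0, 356.1, 256.0]
short_coupon 0.64 [191.8, 164.4, 231.1, 183.0]
rack 0.73 [139.0, 139.9, 254.4, 223.2]
side [[432.7979956694899, 0.0, 258.35809848320315], [0.0, 432.7979956694899, 187.7439439425336], [0.0, 0.0, 1.0]] [[-0.996, -0.0622, 0.0646, 0.4746], [-0.0896, 0.6665, -0.7401, 0.6701], [0.003, -0.7429, -0.6694, 0.7032], [0.0, 0.0, 0.0, 1.0]]
coupon 0.62 [232.9, 128.5, 273.2, 147.7]
narrow_coupon 0.87 [191.9, 240.4, 252.4, 274.3]
short_coupon 0.96 [233.3, 146.0, 263.2, 163.8]
rack 0.95 [196.3, 124.7, 287.7, 190.5]
```

```bash
python3 - <<'E'
import cv2,numpy as np
a=cv2.imread('pics/scene0.png')[120:280,120:380];b=cv2.imread('pics/side0.png')[110:290,170:310]
cv2.imwrite('pics/c0.png',np.vstack([cv2.resize(a,None,fx=2,fy=2) if 0 else cv2.resize(a,(488,300)),cv2.resize(b,(233,300)) if 0 else cv2.copyMakeBorder(cv2.resize(b,(233,300)),0,0,0,255,0)]))
cv2.imwrite('pics/c1.png',np.hstack([cv2.resize(a,(488,300)),cv2.resize(b,(233,300))]))
E
```

```text
(no output)
```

View pics/c1.png

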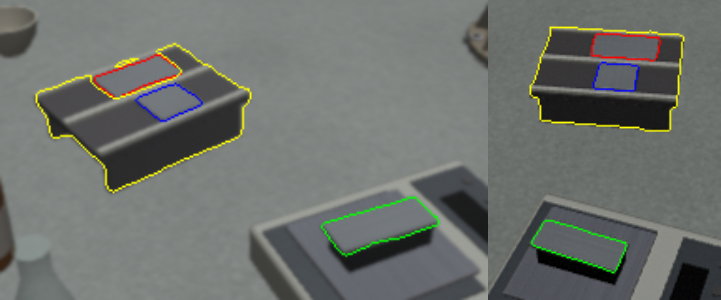

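The masks sit well on the two coupons in the rack (coupon in the far lane) and on the narrow coupon. Next, poses.

```bash
cat >> look.py <<'E'
from scipy.optimize import minimize
def project(P,d):
    T=np.linalg.inv(d['extrinsics']); q=P@T[:3,:3].T+T[:3,3]; K=d['intrinsics']
    return q[:,:2]/q[:,2:]*[K[0,0],K[1,1]]+[K[0,2],K[1,2]]
def box(p,L,W,z0,z1):
    c,s=np.cos(p[2]),np.sin(p[2])
    return np.array([[p[0]+c*x*L/2-s*y*W/2,p[1]+s*x*L/2+c*y*W/2,z] for x in(-1,1) for y in(-1,1) for z in(z0,z1)])
def fit(obs,p0,L,W,z0,z1):
    """pose (x,y,yaw) whose box silhouettes match the masks; obs: (mask, camera dict)"""
    def cost(p):
        t=0
        for m,d in obs:
            h=cv2.convexHull(project(box(p,L,W,z0,z1),d).astype(np.float32))
            im=np.zeros((384*4,512*4),np.uint8); cv2.fillConvexPoly(im,np.int32(np.round((h+.5)*64)),1,shift=4)
            im=cv2.resize(im.astype(np.float32),(512,384),interpolation=cv2.INTER_AREA)
            t+=np.abs(im-m).sum()/m.sum()
        return t
    S=np.array(p0)+np.array([[0,0,0],[.02,0,0],[0,.02,0],[0,0,.2]])
    r=minimize(cost,p0,method='Nelder-Mead',options=dict(initial_simplex=S,xatol=1e-4,fatol=1e-4))
    return r.x,r.fun
def unproj(uv,d,z):
    K=d['intrinsics'];v=np.c_[(np.array(uv)-[K[0,2],K[1,2]])/[K[0,0],K[1,1]],np.ones(len(uv))]@d['extrinsics'][:3,:3].T
    o=d['extrinsics'][:3,3]; return o+v*((z-o[2])/v[:,2])[:,None]
def rect(m,d,z):
    cs,_=cv2.findContours(m.astype(np.uint8),0,1); c=max(cs,key=cv2.contourArea)[:,0]
    return cv2.minAreaRect((unproj(c,d,z)[:,:2]*1000).astype(np.float32))
E
python3 - <<'E'
from look import *
D={c:read_camera(c) for c in('scene','side')}
G={}
for t,L,W,z0,z1 in (('coupon',.1,.06,.06,.066),('short_coupon',.06,.06,.06,.066),('narrow_coupon',.1,.04,.093,.099),('rack',.21,.158,0,.065)):
    obs=[(cut_out(t,c)[0]['region'].astype(np.float32),D[c]) for c in D]
    for m,d in obs: r=rect(m,d,z1); print(t,np.round(r[0],1),np.round(r[1],1),round(r[2],1))
    p0=[r[0][0]/1e3,r[0][1]/1e3,0]
    best=min((fit(o,[*p0[:2],a],L,W,z0,z1) for o in [obs] for a in (-.9,-.45,0,.45,.9,1.4)),key=lambda x:x[1])
    print('  fit',np.round(best[0],4),np.round(best[1],3),[np.round(fit([o],best[0],L,W,z0,z1)[0],4) for o in obs])
    if t=='rack':
        p=best[0]; np.save('rack.npy',p)
E
```

```text
coupon [ 571.4 -223.4] [ 70.9 107.6] 88.7
coupon [ 569.  -220.3] [ 66.5 102.4] 89.8
  fit [ 0.5695 -0.2273 -0.0214] 0.171 [array([ 0.5694, -0.2281, -0.0143]), array([ 0.5698, -0.2253,  0.0021])]
short_coupon [ 578.1 -148.6] [65.3 64. ] 89.9
short_coupon [ 574.6 -146.3] [64.3 60.5] 88.6
  fit [ 0.5753 -0.1514 -0.0079] 0.261 [array([ 0.5761, -0.1529, -0.0328]), array([ 0.5753, -0.151 ,  0.0172])]
narrow_coupon [579.7 185.9] [ 48.5 103.4] 74.0
narrow_coupon [577.1 188.5] [ 44.  101.6] 73.9
  fit [ 0.5773  0.1849 -0.2799] 0.125 [array([ 0.5771,  0.1843, -0.2686]), array([ 0.5775,  0.1856, -0.2781])]
rack [ 602.4 -152.7] [227.6 231.3] 88.5
rack [ 588.3 -152.1] [227.1 210.7] 89.1
  fit [ 0.5879 -0.1913 -0.0176] 0.784 [array([ 0.5832, -0.1924, -0.0297]), array([ 0.5886, -0.1903, -0.0136])]
```

Emit:
servo_tool --deltas '[{"dx":24,"dy":-37,"rz":0.03,"fingers":1},{"dx":24,"dy":-37,"rz":0.03,"fingers":1},{"dx":24,"dy":-37,"rz":0.03,"fingers":1},{"dx":24,"dy":-37,"rz":0.03,"fingers":1},{"dx":24,"dy":-37,"rz":0.03,"fingers":1},{"dx":24,"dy":-37,"rz":0.03,"fingers":1},{"dx":24,"dy":-37,"rz":0.03,"fingers":1},{"dx":24,"dy":-37,"fingers":1}]' --newtons 60

```text
invalid input at $.deltas[0]: expected keys dx, dy, dz, rx, ry, rz, fingers
```

Emit:
servo_tool --deltas '[{"dx":24,"dy":-37},{"dx":24,"dy":-37},{"dx":24,"dy":-37},{"dx":24,"dy":-37},{"dx":24,"dy":-37},{"dx":24,"dy":-37},{"dx":24,"dy":-37},{"dx":24,"dy":-37}]'

```text
invalid input at $.deltas[0]: expected keys dx, dy, dz, rx, ry, rz, fingers
```

Emit:
servo_tool --deltas '[{"dx":24,"dy":-37,"dz":-16},{"dx":24,"dy":-37,"dz":-16},{"dx":24,"dy":-37,"dz":-16},{"dx":24,"dy":-37,"dz":-16},{"dx":24,"dy":-37,"dz":-16},{"dx":10,"dy":-11},{},{}]'

```text
invalid input at $.deltas[0]: expected keys dx, dy, dz, rx, ry, rz, fingers
```

All keys are required.

Emit:
servo_tool --deltas '[{"dx":24,"dy":-37,"dz":0,"rx":0,"ry":0,"rz":0.03,"fingers":1},{"dx":24,"dy":-37,"dz":0,"rx":0,"ry":0,"rz":0.03,"fingers":1},{"dx":24,"dy":-37,"dz":0,"rx":0,"ry":0,"rz":0.03,"fingers":1},{"dx":24,"dy":-37,"dz":0,"rx":0,"ry":0,"rz":0.03,"fingers":1},{"dx":24,"dy":-37,"dz":0,"rx":0,"ry":0,"rz":0.03,"fingers":1},{"dx":24,"dy":-37,"dz":0,"rx":0,"ry":0,"rz":0.03,"fingers":1},{"dx":24,"dy":-37,"dz":0,"rx":0,"ry":0,"rz":0.03,"fingers":1},{"dx":24,"dy":-37,"dz":0,"rx":0,"ry":0,"rz":0,"fingers":1}]' --newtons 60

```text
clock: 1.8
tcp_pos: [0.3236, 0.2624, 0.3042]
orientation: [0.0, 0.009, 1.0, 0.0]
wrist_force: [0.8, -0.1, 0.1]
finger_gap: -0.0003
```

Emit:
servo_tool --deltas '[{"dx":24,"dy":-37,"dz":0,"rx":0,"ry":0,"rz":0,"fingers":1},{"dx":24,"dy":-37,"dz":0,"rx":0,"ry":0,"rz":0,"fingers":1},{"dx":24,"dy":-37,"dz":0,"rx":0,"ry":0,"rz":0,"fingers":1},{"dx":24,"dy":-37,"dz":0,"rx":0,"ry":0,"rz":0,"fingers":1},{"dx":24,"dy":-37,"dz":0,"rx":0,"ry":0,"rz":0,"fingers":1},{"dx":24,"dy":-37,"dz":0,"rx":0,"ry":0,"rz":0,"fingers":1},{"dx":24,"dy":-37,"dz":0,"rx":0,"ry":0,"rz":0,"fingers":1},{"dx":24,"dy":-37,"dz":0,"rx":0,"ry":0,"rz":0,"fingers":1}]'

```text
clock: 2.6
tcp_pos: [0.5157, -0.0339, 0.3041]
orientation: [0.0, 0.01, 1.0, 0.0]
wrist_force: [0.4, -0.0, 0.3]
finger_gap: 0.0003
```

Emit:
servo_tool --deltas '[{"dx":24,"dy":-37,"dz":-16,"rx":0,"ry":0,"rz":0,"fingers":1},{"dx":24,"dy":-37,"dz":-16,"rx":0,"ry":0,"rz":0,"fingers":1},{"dx":24,"dy":-37,"dz":-16,"rx":0,"ry":0,"rz":0,"fingers":1},{"dx":24,"dy":-37,"dz":-16,"rx":0,"ry":0,"rz":0,"fingers":1},{"dx":24,"dy":-37,"dz":-16,"rx":0,"ry":0,"rz":0,"fingers":1},{"dx":10,"dy":-11,"dz":0,"rx":0,"ry":0,"rz":0,"fingers":1},{"dx":0,"dy":0,"dz":0,"rx":0,"ry":0,"rz":0,"fingers":1},{"dx":0,"dy":0,"dz":0,"rx":0,"ry":0,"rz":0,"fingers":1}]'

```text
clock: 3.4
tcp_pos: [0.6447, -0.2279, 0.2236]
orientation: [-0.0, 0.01, 1.0, 0.0]
wrist_force: [-0.7, -0.1, -0.1]
finger_gap: 0.0002
```

```bash
cat >> look.py <<'E'
from scipy.spatial.transform import Rotation as R
def wrist():
    s=env.get_state(); d=read_camera('wrist')
    T=np.eye(4); T[:3,:3]=R.from_quat(s['orientation'],scalar_first=True).as_matrix(); T[:3,3]=s['tcp_pos']
    d['T']=T@d['hand_eye']; return d
def wun(uv,d,z):
    K=d['intrinsics']; p=(np.array(uv,float)-[K[0,2],K[1,2]])/[K[0,0],K[1,1]]
    r=np.linalg.norm(p,axis=1)+1e-9; v=np.c_[p/r[:,None]*np.sin(r)[:,None],np.cos(r)]@d['T'][:3,:3].T
    o=d['T'][:3,3]; return o+v*((z-o[2])/v[:,2])[:,None]
def topview(d,z,x0,x1,y0,y1,mm=1.0):
    """rectified view of plane z, 1 px = mm; row 0 = x1 (far), col 0 = y1 (left)"""
    xs=np.arange(x1,x0,-mm/1e3); ys=np.arange(y1,y0,-mm/1e3); X,Y=np.meshgrid(xs,ys,indexing='ij')
    M=np.linalg.inv(d['T']); q=np.stack([X,Y,X*0+z],-1)@M[:3,:3].T+M[:3,3]
    rho=np.hypot(q[...,0],q[...,1]); th=np.arctan2(rho,q[...,2]); K=d['intrinsics']
    u=K[0,2]+K[0,0]*th*q[...,0]/rho; v=K[1,2]+K[1,1]*th*q[...,1]/rho
    return cv2.remap(d['img'][:,:,::-1].copy(),u.astype(np.float32),v.astype(np.float32),1)
E
cat > w.py <<'E'
from look import *
def run(n,z,b,things):
    d=wrist()
    for t,zz in things:
        for r in cut_out(t,'wrist')[:2]:
            cs,_=cv2.findContours(r['region'].astype(np.uint8),0,1); c=max(cs,key=cv2.contourArea)[:,0]
            q=cv2.minAreaRect((wun(c,d,zz)[:,:2]*1000).astype(np.float32))
            print(t,r['confidence'],np.int32(r['extent']),'centre',np.round(q[0],1),'size',np.round(q[1],1),'ang',round(q[2],1))
    v=topview(d,z,*b); h=cv2.resize(d['img'][:,:,::-1],(440,330))
    v=cv2.resize(v,None,fx=1.25,fy=1.25)
    out=np.zeros((max(330,v.shape[0]),440+v.shape[1],3),np.uint8); out[:330,:440]=h; out[:v.shape[0],440:]=v
    cv2.imwrite(f'pics/{n}.png',out); print(out.shape)
E
python3 - <<'E'
from w import *
run('w1',.066,(.45,.72,-.32,-.08),(('coupon',.066),('short_coupon',.066)))
E
```

```text
coupon 0.86 [218  40 298 172] centre [ 571.8 -225.1] size [61.  99.4] ang 88.9
short_coupon 0.69 [315  74 386 151] centre [ 577.2 -151.5] size [60.6 59.6] ang 88.9
(338, 740, 3)
```

View pics/w1.png

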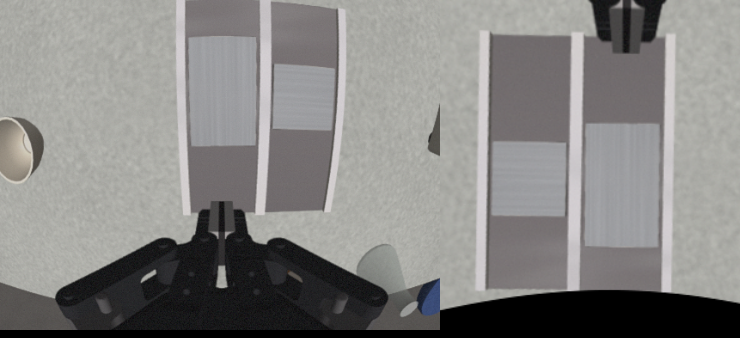

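The wrist view agrees: coupon rear end at x ≈ 0.622 and the rack's front edge at x ≈ 0.486. The closed fingers are above the empty lane behind the coupon, so I descend.

Emit:
servo_tool --deltas '[{"dx":0,"dy":1,"dz":-30,"rx":0,"ry":0,"rz":0,"fingers":1},{"dx":0,"dy":1,"dz":-30,"rx":0,"ry":0,"rz":0,"fingers":1},{"dx":0,"dy":0,"dz":-18,"rx":0,"ry":0,"rz":0,"fingers":1},{"dx":0,"dy":0,"dz":-6,"rx":0,"ry":0,"rz":0,"fingers":1},{"dx":0,"dy":0,"dz":-3,"rx":0,"ry":0,"rz":0,"fingers":1},{"dx":0,"dy":0,"dz":0,"rx":0,"ry":0,"rz":0,"fingers":1}]'

```text
clock: 4.15
tcp_pos: [0.6454, -0.2258, 0.1381]
orientation: [0.001, 0.01, 1.0, -0.0]
wrist_force: [-0.4, 0.5, 0.7]
finger_gap: -0.0002
```

Emit:
servo_tool --deltas '[{"dx":0,"dy":0,"dz":-1,"rx":0,"ry":0,"rz":0,"fingers":1},{"dx":0,"dy":0,"dz":-1,"rx":0,"ry":0,"rz":0,"fingers":1},{"dx":0,"dy":0,"dz":0,"rx":0,"ry":0,"rz":0,"fingers":1}]'

```text
clock: 4.45
tcp_pos: [0.6453, -0.2263, 0.1356]
orientation: [0.0, 0.01, 1.0, -0.0]
wrist_force: [0.8, 0.7, -0.4]
finger_gap: 0.0003
```

Tips at about 62.6 mm with no contact. Pushing slowly now.

Emit:
servo_tool --deltas '[{"dx":-6,"dy":0,"dz":0,"rx":0,"ry":0,"rz":0,"fingers":1},{"dx":-6,"dy":0,"dz":0,"rx":0,"ry":0,"rz":0,"fingers":1},{"dx":-6,"dy":0,"dz":0,"rx":0,"ry":0,"rz":0,"fingers":1},{"dx":-6,"dy":0,"dz":0,"rx":0,"ry":0,"rz":0,"fingers":1},{"dx":-6,"dy":0,"dz":0,"rx":0,"ry":0,"rz":0,"fingers":1},{"dx":-6,"dy":0,"dz":0,"rx":0,"ry":0,"rz":0,"fingers":1},{"dx":-6,"dy":0,"dz":0,"rx":0,"ry":0,"rz":0,"fingers":1},{"dx":-6,"dy":0,"dz":0,"rx":0,"ry":0,"rz":0,"fingers":1}]'

```text
clock: 5.25
tcp_pos: [0.5965, -0.2261, 0.135]
orientation: [0.0, 0.01, 1.0, 0.0]
wrist_force: [0.3, -0.2, -0.3]
finger_gap: -0.0
```

Emit:
servo_tool --deltas '[{"dx":-5,"dy":1,"dz":0,"rx":0,"ry":0,"rz":0,"fingers":1},{"dx":-5,"dy":0,"dz":0,"rx":0,"ry":0,"rz":0,"fingers":1},{"dx":-4,"dy":0,"dz":0,"rx":0,"ry":0,"rz":0,"fingers":1},{"dx":0,"dy":0,"dz":0,"rx":0,"ry":0,"rz":0,"fingers":1}]'

```text
clock: 5.65
tcp_pos: [0.5824, -0.225, 0.1349]
orientation: [-0.0, 0.01, 1.0, 0.0]
wrist_force: [0.2, -0.4, 0.0]
finger_gap: -0.0002
```

```bash
python3 - <<'E'
from w import *
run('w2',.066,(.45,.72,-.32,-.08),(('coupon',.066),('short_coupon',.066)))
D={c:read_camera(c) for c in('scene','side')}
for c in D:
    r=cut_out('coupon',c)
    if r: print(c,r[0]['confidence'],fit([(r[0]['region'].astype(np.float32),D[c])],[.51,-.225,-.02],.1,.06,.06,.066))
E
```

```text
coupon 0.92 [192  30 321 236] centre [ 521.4 -223.8] size [ 60.1 100.5] ang 89.1
short_coupon 0.73 [331 187 443 284] centre [ 575.8 -151.6] size [61.2 60.5] ang 88.9
(338, 740, 3)
scene 0.8 (array([ 0.51700293, -0.22945605, -0.07221671]), np.float64(0.16017822921276093))
side 0.92 (array([ 0.51876019, -0.22557048, -0.04479059]), np.float64(0.09543918818235397))
```

Emit:
servo_tool --deltas '[{"dx":-5,"dy":0,"dz":0,"rx":0,"ry":0,"rz":0,"fingers":1},{"dx":-5,"dy":0,"dz":0,"rx":0,"ry":0,"rz":0,"fingers":1},{"dx":-5,"dy":0,"dz":0,"rx":0,"ry":0,"rz":0,"fingers":1},{"dx":-4,"dy":0,"dz":0,"rx":0,"ry":0,"rz":0,"fingers":1},{"dx":0,"dy":0,"dz":0,"rx":0,"ry":0,"rz":0,"fingers":1},{"dx":6,"dy":0,"dz":0,"rx":0,"ry":0,"rz":0,"fingers":1},{"dx":0,"dy":0,"dz":25,"rx":0,"ry":0,"rz":0,"fingers":1},{"dx":0,"dy":0,"dz":45,"rx":0,"ry":0,"rz":0,"fingers":1}]'

```text
clock: 6.8
tcp_pos: [0.5686, -0.2241, 0.202]
orientation: [-0.003, 0.01, 1.0, 0.002]
wrist_force: [0.4, 0.1, -0.8]
finger_gap: -0.0002
```

Emit:
servo_tool --deltas '[{"dx":-30,"dy":0,"dz":25,"rx":0,"ry":0,"rz":0,"fingers":-1},{"dx":-35,"dy":0,"dz":0,"rx":0,"ry":0,"rz":0,"fingers":-1},{"dx":-35,"dy":0,"dz":0,"rx":0,"ry":0,"rz":0,"fingers":-1},{"dx":0,"dy":0,"dz":0,"rx":0,"ry":0,"rz":0,"fingers":-1},{"dx":0,"dy":0,"dz":0,"rx":0,"ry":0,"rz":0,"fingers":-1}]'

```text
clock: 7.3
tcp_pos: [0.4702, -0.2253, 0.2304]
orientation: [0.001, 0.01, 1.0, -0.0]
wrist_force: [1.1, -1.1, 0.9]
finger_gap: 0.0721
```

```bash
python3 - <<'E'
from w import *
run('w3',.066,(.42,.69,-.32,-.08),(('coupon',.066),('short_coupon',.066)))
D={c:read_camera(c) for c in('scene','side')}
for c in D:
    r=cut_out('coupon',c)
    if r: print(c,r[0]['confidence'],fit([(r[0]['region'].astype(np.float32),D[c])],[.51,-.225,-.02],.1,.06,.06,.066))
E
```

```text
coupon 0.8 [222 170 296 278] centre [ 501.1 -223.6] size [ 60.1 100.8] ang 88.8
short_coupon 0.62 [302 265 335 317] centre [ 574.6 -165. ] size [65.5 35.2] ang 3.5
(338, 740, 3)
scene 0.71 (array([ 0.49958255, -0.22679686, -0.04045212]), np.float64(0.06479057669639587))
side 0.83 (array([ 0.49957981, -0.22319422, -0.00474185]), np.float64(0.07835821062326431))
```

View pics/w3.png

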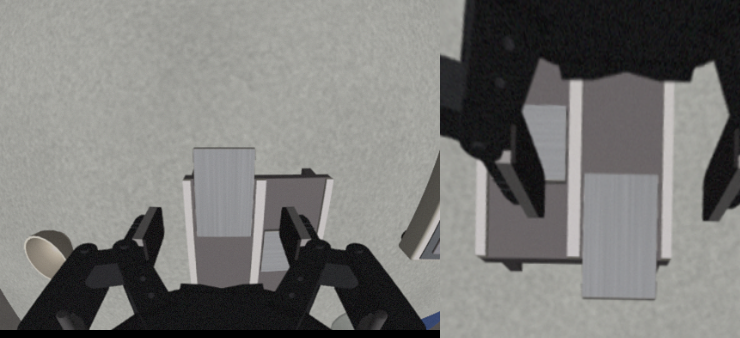

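Stage 1 is done: the coupon overhangs the front edge by about 30 mm (front end x ≈ 0.451). The fingers straddle it, so I grip at x ≈ 0.464.

Emit:
servo_tool --deltas '[{"dx":-6,"dy":2,"dz":0,"rx":0,"ry":0,"rz":0,"fingers":-1},{"dx":0,"dy":0,"dz":-40,"rx":0,"ry":0,"rz":0,"fingers":-1},{"dx":0,"dy":0,"dz":-40,"rx":0,"ry":0,"rz":0,"fingers":-1},{"dx":0,"dy":0,"dz":-25,"rx":0,"ry":0,"rz":0,"fingers":-1},{"dx":0,"dy":0,"dz":-10,"rx":0,"ry":0,"rz":0,"fingers":-1},{"dx":0,"dy":0,"dz":0,"rx":0,"ry":0,"rz":0,"fingers":-1},{"dx":0,"dy":0,"dz":0,"rx":0,"ry":0,"rz":0,"fingers":-1}]'

```text
clock: 8.35
tcp_pos: [0.4646, -0.2235, 0.116]
orientation: [0.001, 0.01, 1.0, -0.0]
wrist_force: [-0.3, -0.3, 0.5]
finger_gap: 0.0853
```

Emit:
servo_tool --deltas '[{"dx":0,"dy":0,"dz":0,"rx":0,"ry":0,"rz":0,"fingers":0.1},{"dx":0,"dy":0,"dz":0,"rx":0,"ry":0,"rz":0,"fingers":0.1},{"dx":0,"dy":0,"dz":0,"rx":0,"ry":0,"rz":0,"fingers":1},{"dx":0,"dy":0,"dz":0,"rx":0,"ry":0,"rz":0,"fingers":1},{"dx":0,"dy":0,"dz":0,"rx":0,"ry":0,"rz":0,"fingers":1},{"dx":0,"dy":0,"dz":0,"rx":0,"ry":0,"rz":0,"fingers":1}]' --newtons 70

```text
clock: 8.95
tcp_pos: [0.4648, -0.2236, 0.1167]
orientation: [0.001, 0.01, 1.0, -0.001]
wrist_force: [-1.6, 0.5, 5.9]
finger_gap: 0.0579
```

Emit:
servo_tool --deltas '[{"dx":0,"dy":0,"dz":5,"rx":0,"ry":0,"rz":0,"fingers":1},{"dx":0,"dy":0,"dz":15,"rx":0,"ry":0,"rz":0,"fingers":1},{"dx":0,"dy":0,"dz":20,"rx":0,"ry":0,"rz":0,"fingers":1},{"dx":0,"dy":0,"dz":25,"rx":0,"ry":0,"rz":0,"fingers":1},{"dx":0,"dy":0,"dz":25,"rx":0,"ry":0,"rz":0,"fingers":1},{"dx":0,"dy":0,"dz":0,"rx":0,"ry":0,"rz":0,"fingers":1},{"dx":0,"dy":0,"dz":0,"rx":0,"ry":0,"rz":0,"fingers":1}]'

```text
clock: 9.65
tcp_pos: [0.4642, -0.2232, 0.2054]
orientation: [0.001, 0.01, 1.0, -0.0]
wrist_force: [-0.0, -0.8, -1.2]
finger_gap: 0.0582
```

```bash
python3 - <<'E'
from w import *
s=env.get_state(); z=s['tcp_pos'][2]-.047; print(z)
run('w4',z,(.40,.64,-.34,-.10),(('coupon',z),))
im=read_camera('side')['img'][:,:,::-1].copy()
a=cv2.resize(im[80:230,190:340],(450,450),interpolation=2)
w=cv2.imread('pics/w4.png')[:330,:440]
o=np.zeros((450,790,3),np.uint8);o[:,:450]=a;o[:255,450:]=cv2.resize(w,(340,255));cv2.imwrite('pics/w4b.png',o)
E
```

```text
0.15840298869828345
(330, 740, 3)
```

View pics/w4b.png

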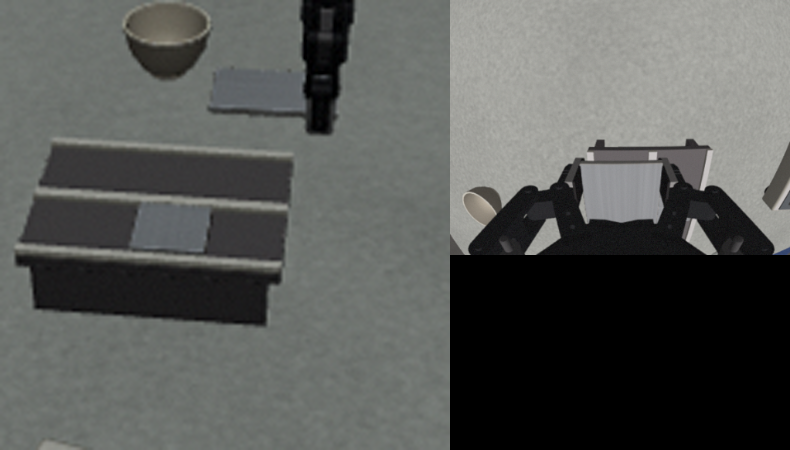

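Gripped and level. Tool-to-coupon-centre offset is about 36 mm along the coupon. Target TCP is about (0.544, 0.195) with a turn of -0.26.

Emit:
servo_tool --deltas '[{"dx":3,"dy":15,"dz":0,"rx":0,"ry":0,"rz":-0.02,"fingers":1},{"dx":6,"dy":30,"dz":0,"rx":0,"ry":0,"rz":-0.02,"fingers":1},{"dx":6,"dy":33,"dz":0,"rx":0,"ry":0,"rz":-0.02,"fingers":1},{"dx":6,"dy":33,"dz":0,"rx":0,"ry":0,"rz":-0.02,"fingers":1},{"dx":6,"dy":33,"dz":0,"rx":0,"ry":0,"rz":-0.02,"fingers":1},{"dx":6,"dy":33,"dz":0,"rx":0,"ry":0,"rz":-0.02,"fingers":1},{"dx":6,"dy":33,"dz":0,"rx":0,"ry":0,"rz":-0.02,"fingers":1},{"dx":6,"dy":33,"dz":0,"rx":0,"ry":0,"rz":-0.02,"fingers":1}]'

```text
clock: 10.6
tcp_pos: [0.5084, 0.0213, 0.2037]
orientation: [-0.001, 0.09, 0.996, 0.0]
wrist_force: [0.2, 0.9, -0.7]
finger_gap: 0.0582
```

Emit:
servo_tool --deltas '[{"dx":6,"dy":33,"dz":0,"rx":0,"ry":0,"rz":-0.02,"fingers":1},{"dx":6,"dy":33,"dz":0,"rx":0,"ry":0,"rz":-0.02,"fingers":1},{"dx":6,"dy":33,"dz":0,"rx":0,"ry":0,"rz":-0.02,"fingers":1},{"dx":6,"dy":33,"dz":0,"rx":0,"ry":0,"rz":-0.02,"fingers":1},{"dx":6,"dy":28,"dz":0,"rx":0,"ry":0,"rz":-0.02,"fingers":1},{"dx":5,"dy":15,"dz":0,"rx":0,"ry":0,"rz":0,"fingers":1},{"dx":0,"dy":0,"dz":0,"rx":0,"ry":0,"rz":0,"fingers":1},{"dx":0,"dy":0,"dz":0,"rx":0,"ry":0,"rz":0,"fingers":1}]'

```text
clock: 11.4
tcp_pos: [0.5436, 0.1944, 0.204]
orientation: [-0.001, 0.139, 0.99, -0.001]
wrist_force: [0.0, -0.8, -0.8]
finger_gap: 0.058
```

```bash
cat > c.py <<'E'
from look import *
def chk(n,z):
    s=env.get_state(); print(s['clock'],np.round(s['tcp_pos'],4),np.round(s['wrist_force'],1))
    o=[]
    for c in ('scene','side'):
        d=read_camera(c)
        for t,W,zz in (('coupon',.06,z),('narrow_coupon',.04,.093)):
            r=cut_out(t,c)
            if r: print(c,t,r[0]['confidence'],np.int32(r[0]['extent']),np.round(fit([(r[0]['region'].astype(np.float32),d)],[.577,.185,-.28],.1,W,zz,zz+.006)[0],4))
        im=d['img'][:,:,::-1]; a=im[140:290,250:400] if c=='scene' else im[160:310,150:300]
        o.append(cv2.resize(a,(400,400),interpolation=2))
    cv2.imwrite(f'pics/{n}.png',np.hstack(o))
E
python3 -c "
from c import *
chk('p1',env.get_state()['tcp_pos'][2]-.0567)"
```

```text
11.4 [0.5436 0.1944 0.204 ] [ 0.  -0.8 -0.8]
scene coupon 0.8 [291 198 351 232] [ 0.5776  0.1833 -0.2677]
scene narrow_coupon 0.83 [290 223 352 257] [ 0.5779  0.1847 -0.299 ]
side coupon 0.57 [191 213 258 255] [ 0.5777  0.1839 -0.2715]
side narrow_coupon 0.7 [193 245 254 272] [ 0.576   0.1856 -0.274 ]
```

View pics/p1.png

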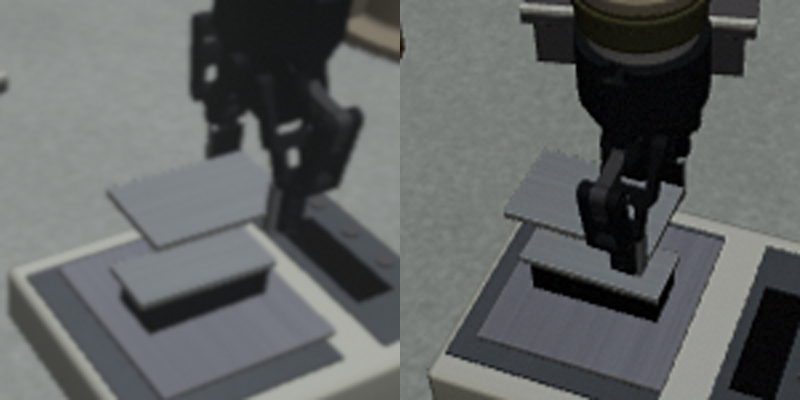

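Held coupon is centred over the narrow one within about 2 mm and aligned. Lowering.

Emit:
servo_tool --deltas '[{"dx":0,"dy":1,"dz":-12,"rx":0,"ry":0,"rz":0,"fingers":1},{"dx":0,"dy":0,"dz":-12,"rx":0,"ry":0,"rz":0,"fingers":1},{"dx":0,"dy":0,"dz":-10,"rx":0,"ry":0,"rz":0,"fingers":1},{"dx":0,"dy":0,"dz":-6,"rx":0,"ry":0,"rz":0,"fingers":1},{"dx":0,"dy":0,"dz":-3,"rx":0,"ry":0,"rz":0,"fingers":1},{"dx":0,"dy":0,"dz":0,"rx":0,"ry":0,"rz":0,"fingers":1}]'

```text
clock: 12.3
tcp_pos: [0.5437, 0.1959, 0.1612]
orientation: [-0.001, 0.139, 0.99, -0.0]
wrist_force: [-0.1, -0.3, -1.3]
finger_gap: 0.058
```

Emit:
servo_tool --deltas '[{"dx":0,"dy":0,"dz":-1,"rx":0,"ry":0,"rz":0,"fingers":1},{"dx":0,"dy":0,"dz":-1,"rx":0,"ry":0,"rz":0,"fingers":1},{"dx":0,"dy":0,"dz":0,"rx":0,"ry":0,"rz":0,"fingers":1}]'

```text
clock: 12.6
tcp_pos: [0.5442, 0.196, 0.1602]
orientation: [0.0, 0.139, 0.99, 0.0]
wrist_force: [0.3, -0.3, -0.8]
finger_gap: 0.0582
```

Emit:
servo_tool --deltas '[{"dx":0,"dy":0,"dz":-0.7,"rx":0,"ry":0,"rz":0,"fingers":1},{"dx":0,"dy":0,"dz":-0.7,"rx":0,"ry":0,"rz":0,"fingers":1},{"dx":0,"dy":0,"dz":0,"rx":0,"ry":0,"rz":0,"fingers":1}]'

```text
clock: 12.9
tcp_pos: [0.544, 0.1959, 0.1585]
orientation: [0.0, 0.139, 0.99, 0.0]
wrist_force: [-0.3, 0.4, -0.7]
finger_gap: 0.0582
```

Emit:
servo_tool --deltas '[{"dx":0,"dy":0,"dz":-0.7,"rx":0,"ry":0,"rz":0,"fingers":1},{"dx":0,"dy":0,"dz":0,"rx":0,"ry":0,"rz":0,"fingers":1}]'

```text
clock: 13.1
tcp_pos: [0.5439, 0.1959, 0.1577]
orientation: [-0.0, 0.139, 0.99, 0.0]
wrist_force: [-0.3, 0.9, -1.2]
finger_gap: 0.0581
```

Emit:
servo_tool --deltas '[{"dx":0,"dy":0,"dz":-0.7,"rx":0,"ry":0,"rz":0,"fingers":1},{"dx":0,"dy":0,"dz":0,"rx":0,"ry":0,"rz":0,"fingers":1}]'

```text
clock: 13.3
tcp_pos: [0.544, 0.1959, 0.157]
orientation: [-0.0, 0.139, 0.99, 0.0]
wrist_force: [-0.0, 0.2, -0.6]
finger_gap: 0.0582
```

Emit:
servo_tool --deltas '[{"dx":0,"dy":0,"dz":-0.7,"rx":0,"ry":0,"rz":0,"fingers":1},{"dx":0,"dy":0,"dz":0,"rx":0,"ry":0,"rz":0,"fingers":1}]'

```text
clock: 13.5
tcp_pos: [0.5439, 0.1959, 0.1563]
orientation: [-0.0, 0.139, 0.99, 0.0]
wrist_force: [-0.2, 0.4, -1.4]
finger_gap: 0.0578
```

Emit:
servo_tool --deltas '[{"dx":0,"dy":0,"dz":-0.5,"rx":0,"ry":0,"rz":0,"fingers":1},{"dx":0,"dy":0,"dz":0,"rx":0,"ry":0,"rz":0,"fingers":1}]'

```text
clock: 13.7
tcp_pos: [0.544, 0.1959, 0.1562]
orientation: [0.0, 0.139, 0.99, 0.0]
wrist_force: [-1.5, -0.2, 1.5]
finger_gap: 0.0585
```

Emit:
servo_tool --deltas '[{"dx":0,"dy":0,"dz":-0.4,"rx":0,"ry":0,"rz":0,"fingers":1},{"dx":0,"dy":0,"dz":0,"rx":0,"ry":0,"rz":0,"fingers":1}]'

```text
clock: 13.9
tcp_pos: [0.544, 0.1959, 0.1562]
orientation: [0.0, 0.139, 0.99, 0.0]
wrist_force: [-2.6, 0.1, 5.8]
finger_gap: 0.0582
```

Contact (about 6 N). Releasing.

Emit:
servo_tool --deltas '[{"dx":0,"dy":0,"dz":0,"rx":0,"ry":0,"rz":0,"fingers":1},{"dx":0,"dy":0,"dz":0,"rx":0,"ry":0,"rz":0,"fingers":-0.5},{"dx":0,"dy":0,"dz":0,"rx":0,"ry":0,"rz":0,"fingers":-1},{"dx":0,"dy":0,"dz":0,"rx":0,"ry":0,"rz":0,"fingers":-1},{"dx":0,"dy":0,"dz":0,"rx":0,"ry":0,"rz":0,"fingers":-1},{"dx":0,"dy":0,"dz":0,"rx":0,"ry":0,"rz":0,"fingers":-1},{"dx":0,"dy":0,"dz":0,"rx":0,"ry":0,"rz":0,"fingers":-1}]' --newtons 20

```text
clock: 14.6
tcp_pos: [0.544, 0.1959, 0.1554]
orientation: [-0.0, 0.139, 0.99, 0.0]
wrist_force: [0.2, 0.3, -0.2]
finger_gap: 0.0855
```

```bash
python3 -c "
from c import *
chk('p2',.099)"
```

```text
14.6 [0.544  0.1959 0.1554] [ 0.2  0.3 -0.2]
scene coupon 0.77 [289 218 350 258] [ 0.5779  0.1841 -0.2412]
side coupon 0.69 [190 234 255 275] [ 0.5774  0.1869 -0.2636]
```

View pics/p2.png

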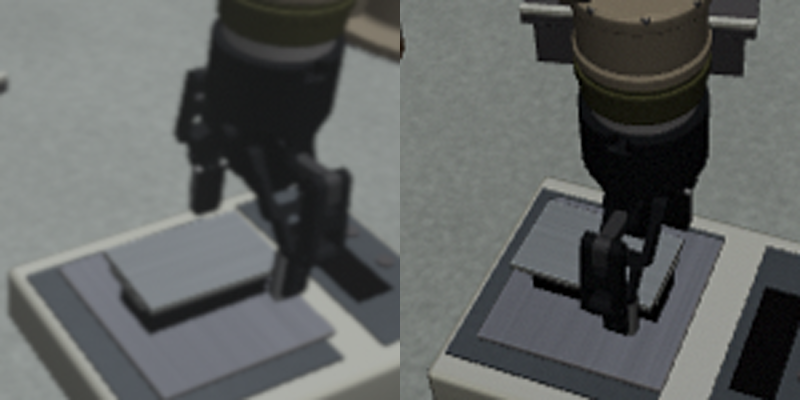

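Released and lying flat on the narrow coupon. Retreating straight up.

Emit:
servo_tool --deltas '[{"dx":0,"dy":0,"dz":5,"rx":0,"ry":0,"rz":0,"fingers":-1},{"dx":0,"dy":0,"dz":15,"rx":0,"ry":0,"rz":0,"fingers":-1},{"dx":0,"dy":0,"dz":40,"rx":0,"ry":0,"rz":0,"fingers":-1},{"dx":-20,"dy":0,"dz":40,"rx":0,"ry":0,"rz":0,"fingers":-1},{"dx":-40,"dy":0,"dz":20,"rx":0,"ry":0,"rz":0,"fingers":-1},{"dx":0,"dy":0,"dz":0,"rx":0,"ry":0,"rz":0,"fingers":-1},{"dx":0,"dy":0,"dz":0,"rx":0,"ry":0,"rz":0,"fingers":-1}]'

```text
clock: 15.6
tcp_pos: [0.4839, 0.1961, 0.2768]
orientation: [0.001, 0.139, 0.99, 0.001]
wrist_force: [0.0, -0.1, -0.2]
finger_gap: 0.0853
```

```bash
python3 -c "
from c import *
chk('p3',.099)
for c in ('scene','side'):
    r=cut_out('short_coupon',c)
    if r: print(r[0]['extent'])"
```

```text
15.6 [0.4839 0.1961 0.2768] [ 0.  -0.1 -0.2]
scene coupon 0.91 [285 220 357 258] [ 0.5785  0.1848 -0.2691]
side coupon 0.89 [194 236 258 275] [ 0.5782  0.1867 -0.2496]
[192.9, 166.5, 230.1, 182.6]
[234.3, 147.8, 256.8, 165.2]
```

View pics/p3.png

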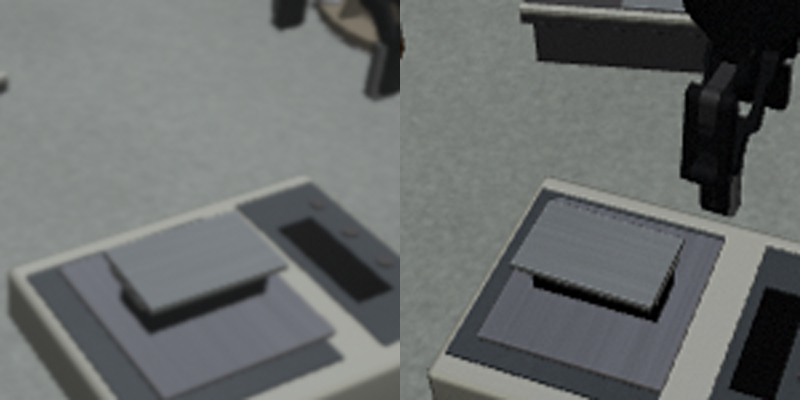

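The coupon lies flat and centred at (0.578, 0.186), yaw -0.26; the narrow coupon was at (0.577, 0.185), yaw -0.28. The arm is clear.

```bash
python3 -c "
from workcell import job
print(job.hand_in())"
```

```text
the job is handed in; nothing more can be done
None
```

The long wide coupon now lies on the narrow coupon on the balance, and I handed the job in at about 15.7 s of the 56 s. The hand-in reports no verdict.

- **What I did:** I pushed the coupon from its rear end with shut fingers until about 30 mm stuck out over the rack's front edge. I then gripped it across its width by that end, lifted it level and laid it down; the wrist force read about 6 N after contact. I let go and backed the arm off clear.
- **Fit:** In my last check the two coupon centres were about 1–2 mm apart and the long sides about 0.02–0.03 rad out of parallel, with the coupon flat in both views. The limits are 15 mm and 0.2 rad.
- **Camera agreement:** The scene and side cameras differed by about 2 mm and 0.02 rad on the placed coupon.
- **Short coupon:** It shows at nearly the same pixels as at the start in the scene view. In the side view the outline's far edge moved by about 6 px, probably because the gripper partly hid it; I did not check this further.
- **Narrow coupon:** It is hidden under the wide one, so I could not measure it after the placing. I compared against its position from before, and its stand looks unchanged.

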